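# Load the filter and flip it over the sensor

### The job

Take the filter cell with the large round window (the one of middle height) out of the rack and lower it, without dropping it, into the upright flap of the flip mount until it stands fully home, and let go of it there. Then tip the flap by its side tab, not by the filter, past its snap point so that it springs over by itself and lies flat over the sensor with the filter still fully home. Be gentle: the glass and the hinge are delicate (keep every push on the flap and the filter in it under about 15 N), do not follow the flap down onto its stop, and leave everything else where it is.

Things in the scene. Friction and masses are not known exactly. Their poses are not given: they have to be found in the camera images.
- filter: Filter cell: a bare aluminium plate 10 mm thick (its x), 50 mm wide (its y) and 70 mm tall (its z), 50 g, with a round glass window of 36 mm diameter, black-rimmed, in both faces. Origin at the centre of its underside, z up. It stands upright in one of the three places of the rack. It is the same either way round.
- rack: Fixed grey plastic rack, 60 x 225 x 22 mm (x, y, z), origin at the centre of its underside. Three places 72 mm apart along its y (at -72, 0, +72 mm), each a pocket 13.4 x 53.5 mm and 16 mm deep with its floor 6 mm over the table; the plates stand in them facing along the rack's x, 48 to 80 mm of them above the rack.
- mount: Flip mount, fixed: a post on a 120 x 100 x 12 mm aluminium base (x, y, z; origin at the centre of its underside) carries a head with the flap and a round sensor (x 17 mm, y 0). The head is clamped at a height that differs from run to run and is NOT measured: heights given as +h have h from 0 to 35 mm, to be found by touch or sight. Hinge pin along y, at x = -30 mm, 85 mm + h above the table.
- under_slot (a point): Point on the table plumb under pin and slot; mount's axes. The flap starts upright: a steel U frame 20 mm thick, 68 mm wide, rim 58 mm above the pin, open windows 40 mm wide in front and behind. Slot 12.6 (x) by 53 mm (y), mouth flared to 18; its floor is a springy pad (4 N/mm, 3 mm travel, then hard), top 12 mm above the pin (97 mm + h above the table). A filter home sticks out 24 mm.
- under_tab (a point): Point on the table plumb under the middle of the rear (-x) face of the thumb tab when the flap is upright; mount's axes. The tab is an aluminium plate on the frame's +y side, 6 mm thick, 38 to 58 mm above the pin (123 to 143 mm + h above the table), free over 30 mm along y (15 mm either side of this point), rear face 9 mm behind the pin. Push it towards the mount's +x.
- flap (a joint): Angle of the flap, rad: 0 upright (start), 1.571 flat over the sensor (far stop), tipping towards the mount's +x. An over-centre spring drives it away from 0.70 rad to either stop: starting it takes about 4 N at the tab's middle, falling to nothing at 0.6 to 0.7 rad; then it goes over by itself in about a second. The hinge is damped (1 rad/s adds about 1 N).
- pinhole_cell: Bystander: a plate like the filter cell but 56 mm tall with only a tiny 8 mm window; stands in the rack. Origin at the centre of its underside.
- blank_cell: Bystander: a blank plate like the filter cell but 86 mm tall without a window; stands in the rack. Origin at the centre of its underside.
- lens: Bystander: black lens barrel, 62 mm diameter, 52 mm tall, standing. Origin at the centre of its underside.
- canister: Bystander: small can, 32 mm diameter, 50 mm tall. Origin at the centre of its underside.
- screwdriver: Bystander: screwdriver 150 mm long, lying along its x.
- lens_cap: Bystander: black disc, 52 mm diameter, 9 mm thick. Origin at the centre of its underside.
- light_meter: Bystander: flat grey hand-held meter, 120 x 65 x 24 mm. Origin at the centre of its underside.
Mind the look-alikes: they are no part of the job. Of the things that look like the mount, the smallest one is meant.

How it is judged:
On the way, in this order (a step that is already met when the one before it is completed fails the run):
1. the filter stands fully home in the upright flap, let go (value of joint flap below 0.08 rad and y of filter in the frame of mount between -0.003 and 0.003 m and z of filter in the frame of flap below 0.0145 m and x of filter in the frame of flap between -0.003 and 0.003 m and contact force between the fingers and filter below 0.05 N and linear speed of filter below 0.02 m/s), for 0.2 s.
2. the flap has sprung over to its far stop (value of joint flap above 1.5 rad), for 0.1 s.
At the end, for the whole second after the job is handed in: The flap lies at its far stop (above 1.53 rad) and the filter, at rest, is in its slot, its underside within 3.5 mm of the slot floor and within 3 mm of the slot's centre (value of joint flap above 1.53 rad and z of filter in the frame of flap between 0.01 and 0.0155 m and x of filter in the frame of flap between -0.003 and 0.003 m and y of filter in the frame of mount between -0.003 and 0.003 m and linear speed of filter below 0.02 m/s); the robot touches nothing.
It fails at once if the filter was pressed into the flap, or the flap pushed by the robot, with more than 15 N (contact force between any of filter, the arm, the fingers and flap above 15 N).
It fails at once if the filter was dropped (value of joint flap below 0.08 rad and contact force between the fingers and filter below 0.02 N and linear speed of filter above 0.3 m/s).
It fails at once if the flap was tipped by the filter instead of by its tab (value of joint flap above 0.2 rad and contact force between the fingers and filter above 0.5 N).
It fails at once if the flap was followed down (pushed beyond 1.4 rad) instead of springing over by itself (value of joint flap above 1.4 rad and contact force between the fingers and flap above 0.5 N).
It fails at once if a bystander was moved by more than 15 mm (distance of any of pinhole_cell, blank_cell, lens, canister, screwdriver, lens_cap, light_meter from where it was at the start of the episode above 0.015 m).
It also fails if it takes over 70 s, if anything falls off the work surface, if the arm or the gripper's body presses on something with over 40 N, if the wrist force passes 120 N, or if a joint passes its speed limit or range.

### The arm

A 6-joint arm with a two-finger parallel gripper is mounted at the origin on the work surface. World frame = base frame: x ahead of the robot, y to its left, z up, the work surface at z = 0. Lengths are in m, angles in rad, forces in N, time in s.
With the tool pointing down it reaches from about 0.225 to 0.875 m from the base axis. Payload 3.4 kg.
Tool frame: the origin (TCP) lies on the centre line of the jaws, within the pads' length; the fingertips stand 22 mm ahead of it and the grasp point (between the pads) lies 3 mm ahead of it; z points along the fingers, y is the line along which they close (so a half turn about z gives the same grasp; the last joint's range is limited). The gripper opens to 85 mm and grips with 20 to 120 N. Pads are 22 mm wide; open, the fingers measure 114 mm over their backs; the gripper's body (76 mm by 85 mm) begins 54 mm behind the grasp point. The pads swing forward as they close: fully open they stand 13 mm farther back than shut.
Start: joints at [1.223, 0.276, 1.505, -0, 1.361, -0.121], TCP at [0.129, 0.56, 0.253] pointing down, gripper open.
Joint ranges: [-2.89, 2.89], [-0.75, 2.08], [0.22, 2.7], [-1.18, 4.32], [0.11, 2.71], [-2.7, 2.7]. Speed limits (rad/s): [2.57, 2.57, 3.14, 3.14, 3.14, 3.14].

### API

Orientations are given as a unit quaternion [w, x, y, z].
In Python, from rig import readout, optics, ticket gives the robot as it stands. The module is installed in compiled form; this text tells all that it offers.
- The arm moves only by the shell command python3 -m handwheel 'ROWS' [OPENING] [FORCE]. ROWS is one flat JSON list of numbers that holds 1 to 5 rows one after another, with no inner brackets; each row has 4 numbers: dx, dy, dz in shares of 400 mm (1.0 is 400 mm), then a turn about the tool's z in shares of pi rad (1.0 is pi rad); each row shifts and turns the commanded pose from where the row before left it, along the tool's axes as they then stand; what a row does not reach is not made up. A row lasts 1/12 s, in which the tool goes at most 0.0417 m and 0.125 rad, less where a joint would pass 70% of its speed; a pose out of reach is approached as far as the arm can. OPENING is the finger opening in m, set as the command begins (- or left out keeps the last). The fingers move at their own pace and stop on an object; FORCE is the grip in N (left out, the last holds). Time passes only in rows, so rows that do not move let the fingers close. It prints the time, the measured TCP pose, the force, the opening and the grip force at its end. Input that does not fit is refused with a message, and nothing moves.
- readout.get_state(): the state, without advancing time (a new reading comes with each control period).
- optics.get_image(name): name is "side" or "top"; returns a dict with "img" (480x640x3 uint8, red, green, blue), "camera_matrix" (3x3 intrinsics, pixels), "k1" (the pictures are not rectified: a ray, as slopes to the right and down, at radius r is drawn at 1 + k1 r^2 times it, then the intrinsics apply), "T" (4x4, takes a point from camera to world coordinates). Camera axes: x right, y down, z forward; pixel columns grow to the right and rows downward; lengths in m; the calibration is good to about 2 mm. A picture is of the moment at which its call begins. There is no depth.
- ticket.sign_off(): hands the job in; it is judged then, once.
The state is a dict: "clock": time; "qpos": joint angles; "qd": joint speeds; "effort": joint torques, N m; "position": TCP position; "ee_rot": TCP orientation; "contact_force": force on the tool from outside, world axes, zero at the start; "moment": the same for the moment, N m; "width": finger opening in m; "gripper_force": force on a finger pad.
Only numpy, scipy, OpenCV 4.12 (cv2) and the standard library are available. Lean on these libraries where they do the work, as an engineer would, in place of code of your own. Each camera call takes 0.05 s, during which the arm holds its last target. There are 200 camera calls.

## Working session

There is one attempt and no reset: what is moved stays moved. The work goes in short steps, Python scripts to look and compute and a shell command to move; the robot and the scene stay as the last step left them, time stands still between calls to the robot, and variables do not carry over. Pictures are saved under pics/ and viewed, at most 10 in all, crops included, and the job is handed in when it is done.

```bash
mkdir -p pics; python3 - <<'E'
from rig import readout, optics
import cv2,numpy as np
s=readout.get_state();print(s)
for n in("side","top"):
    d=optics.get_image(n);cv2.imwrite(f"pics/{n}0.png",d["img"][:,:,::-1]);print(n,d["camera_matrix"],d["k1"],d["T"])
E
```

```text
{'clock': 0.0, 'qpos': array([ 1.22303748e+00,  2.76589529e-01,  1.50615849e+00,  4.07387336e-05,
        1.36070920e+00, -1.20986204e-01]), 'qd': array([-0.00086076, -0.00053825, -0.00029978,  0.00057531,  0.00134127,
       -0.0003713 ]), 'effort': array([ 1.49699012e-03, -4.16776907e+01, -2.45808738e+01, -1.41179015e-05,
        1.08986822e-02, -1.27539997e-05]), 'position': array([0.12909095, 0.55980555, 0.2524327 ]), 'ee_rot': array([-2.35879222e-04,  1.13147709e-01,  9.93577740e-01, -9.02167536e-04]), 'contact_force': array([ 0.75284928, -0.45491657, -0.00552223]), 'moment': array([-0.00641669, -0.05232803,  0.01920693]), 'gripper_force': 0.0, 'width': 0.08549387790770506}
side [[472.22277049   0.         322.6990375 ]
 [  0.         472.22277049 246.25410405]
 [  0.           0.           1.        ]] -0.10108110311827533 [[-0.84533749 -0.39658843  0.35794153  0.23818706]
 [-0.534108    0.61291852 -0.58228818  0.46811916]
 [ 0.01153976 -0.68340947 -0.72994406  0.75052981]
 [ 0.          0.          0.          1.        ]]
top [[442.61771826   0.         316.20254289]
 [  0.         442.61771826 234.3340726 ]
 [  0.           0.           1.        ]] -0.09853529179425455 [[-0.02969252 -0.99819338  0.05223335  0.50554934]
 [-0.99955003  0.02987405  0.00269787 -0.07025807]
 [-0.00425342 -0.05212974 -0.99863126  0.85094741]
 [ 0.          0.          0.          1.        ]]
```

View pics/side0.png

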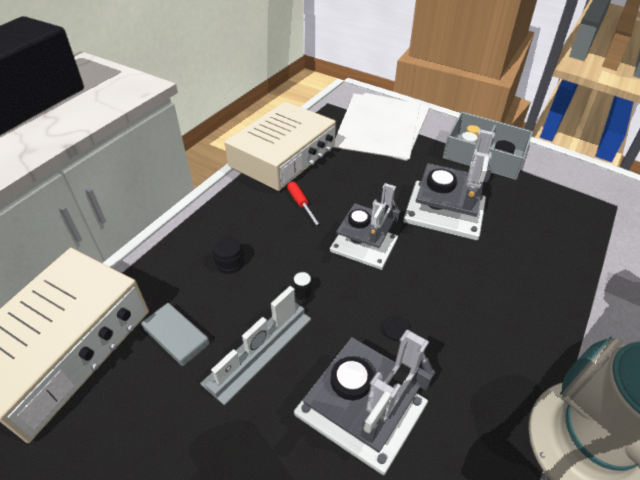

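View pics/top0.png

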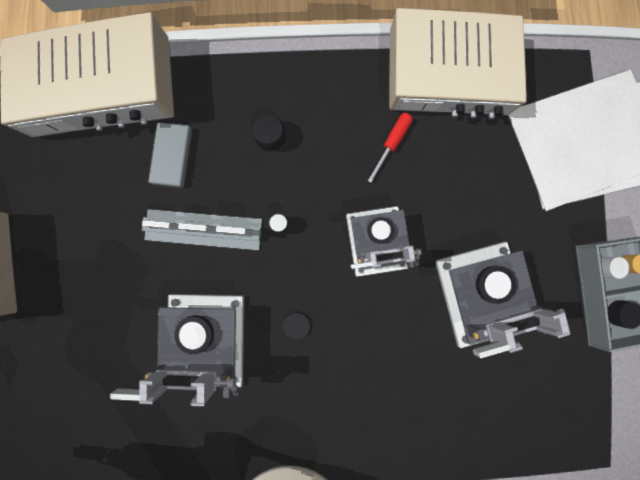

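Side view: the rack holds the pinhole cell (225,367), a plate with a large window (257,338) and the blank cell (284,305). There are three mounts: small (365,235), medium (450,190) and large (365,400). In the top view they are at (380,240), (490,290) and (200,345).

I choose the middle plate, which sits at about (190,227) in the top view, and the smallest mount. Next I'll check both in a close crop.

```bash
cat > h.py <<'E'
import cv2,numpy as np
from rig import readout, optics
def cam(n):
    d=optics.get_image(n);d["K"]=d["camera_matrix"];return d
def ray(d,uv):
    K=d["K"]; p=cv2.undistortPoints(np.array([[uv]],float),K,np.array([d["k1"],0,0,0.]))[0,0]
    R=d["T"][:3,:3]; v=R@[p[0],p[1],1]; return d["T"][:3,3],v/np.linalg.norm(v)
def onz(d,uv,z):
    o,v=ray(d,uv); return o+v*(z-o[2])/v[2]
def proj(d,P):
    T=np.linalg.inv(d["T"]); r,_=cv2.Rodrigues(T[:3,:3])
    return cv2.projectPoints(np.array(P,float).reshape(-1,3),r,T[:3,3],d["K"],np.array([d["k1"],0,0,0.]))[0][:,0]
def tri(a,ua,b,ub):
    o1,v1=ray(a,ua);o2,v2=ray(b,ub)
    t=np.linalg.lstsq(np.c_[v1,-v2],o2-o1,rcond=None)[0]
    return (o1+v1*t[0]+o2+v2*t[1])/2, np.linalg.norm(o1+v1*t[0]-o2-v2*t[1])
E
python3 - <<'E'
from h import *
s=cv2.imread("pics/side0.png");t=cv2.imread("pics/top0.png")
z=lambda i,x,y,w,h,k:cv2.resize(i[y:y+h,x:x+w],None,fx=k,fy=k,interpolation=cv2.INTER_CUBIC)
o=np.zeros((600,800,3),np.uint8)
o[:300,:400]=z(s,325,175,80,60*1,5)[:300,:400] if 0 else z(s,320,178,100,100,4)[:300]
o[:300,400:]=z(t,335,200,100,75,4)
o[300:,:400]=z(s,195,280,133,133,3)[:300,:][:, :400] if 0 else cv2.resize(s[280:380+25,195:195+125],(400,300))
o[300:,400:]=cv2.resize(t[190:265,140:270],(400,300))
cv2.imwrite("pics/c1.png",o)
E
```

```text
(no output)
```

View pics/c1.png

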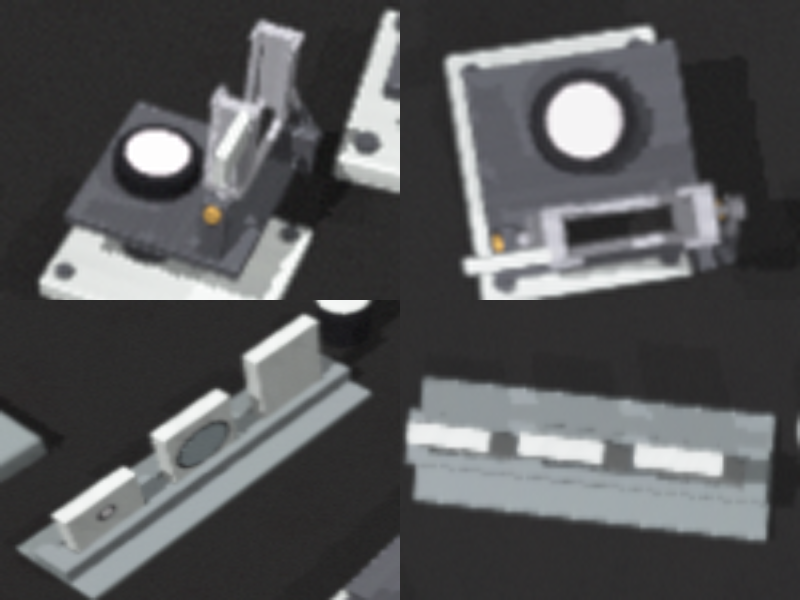

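The crop confirms it: the middle plate has the large window, and the small mount has its tab towards world +y (left in the top view) and its sensor towards world +x. Now I'll measure both.

```bash
python3 - <<'E'
from h import *
t=cam("top");s=cam("side")
def blobs(d,x,y,w,h,lo,mn=15):
    g=d["img"][y:y+h,x:x+w].min(2); n,l,st,c=cv2.connectedComponentsWithStats((g>lo).astype(np.uint8))
    for i in range(1,n):
        if st[i,4]>=mn:
            p=np.argwhere(l==i)[:,::-1].astype(np.float32)+[x,y]; yield p
print("plates")
for lo in(180,210):
  for p in blobs(t,140,200,125,50,lo):
    r=cv2.minAreaRect(p.astype(np.float32)); print(lo,len(p),p.mean(0),r, onz(t,p.mean(0),.076))
print("mount")
for lo in(140,180,200,220):
  for p in blobs(t,340,200,80,80,lo): print('top',lo,len(p),p.mean(0),p.min(0),p.max(0))
  for p in blobs(s,330,180,75,95,lo): print('side',lo,len(p),p.mean(0),p.min(0),p.max(0))
for uv in((346.7,214.2),(398.2,206.7),(355.7,275)): print(onz(t,uv,.012))
# big nearest crops
o=np.zeros((600,800,3),np.uint8)
a=t["img"][200:280,340:420,::-1]; b=s["img"][178:248,340:404,::-1]
o[:560,:400]=0
o[:400,:400]=cv2.resize(a[:50*1+10+0][20:60+0],None,fx=5,fy=5)[:400] if 0 else cv2.resize(a,(400,400),interpolation=cv2.INTER_NEAREST)
o[:448,400:400+400]=cv2.resize(b[:64+6],(400,448),interpolation=cv2.INTER_CUBIC)
cv2.imwrite("pics/c2.png",o)
E
```

```text
plates
180 140 [155.42857143 223.73571429] ((155.12295532226562, 223.64756774902344), (26.2553653717041, 5.251072406768799), 5.19442892074585) [0.57355903 0.21766658 0.076     ]
180 150 [191.9        226.59333333] ((191.67625427246094, 226.5614776611328), (27.160722732543945, 5.341609001159668), 5.19442892074585) [0.56638988 0.15147126 0.076     ]
180 161 [230.11801242 229.52795031] ((229.9962615966797, 229.5431671142578), (28.327882766723633, 5.500980377197266), 4.969740867614746) [0.55909904 0.08322608 0.076     ]
210 124 [155.16129032 223.69354839] ((155.3893280029297, 223.71722412109375), (25.168933868408203, 4.798394203186035), 5.194429397583008) [0.57365   0.2181561 0.076    ]
210 134 [191.69402985 226.57462687] ((191.85655212402344, 226.57786560058594), (26.2553653717041, 4.979465961456299), 5.19442892074585) [0.56643458 0.15184177 0.076     ]
210 147 [229.98639456 229.57142857] ((230.0394287109375, 229.54690551757812), (28.0679931640625, 5.154461860656738), 4.969740867614746) [0.55902938 0.08346136 0.076     ]
mount
top 140 934 [369.92826552 247.76552463] [346. 207.] [406. 27
[... 1033 characters left out ...]
.15789474] [374. 202.] [383. 217.]
side 200 128 [358.9453125 215.5703125] [352. 211.] [366. 220.]
side 200 773 [361.45536869 251.12677878] [330. 236.] [396. 266.]
top 220 237 [380.44303797 229.62869198] [372. 221.] [388. 238.]
top 220 26 [354.5 257.5] [353. 252.] [356. 263.]
top 220 62 [361.67741935 264.88709677] [352. 262.] [372. 267.]
top 220 116 [375.30172414 270.57758621] [356. 268.] [401. 275.]
side 220 35 [377.85714286 210.97142857] [374. 205.] [381. 217.]
side 220 120 [358.825 215.675] [352. 211.] [366. 220.]
side 220 681 [361.58590308 251.48898678] [331. 236.] [396. 266.]
[ 0.58604969 -0.12715016  0.012     ]
[ 0.59757457 -0.2261062   0.012     ]
[ 0.47021362 -0.14037346  0.012     ]
```

View pics/c2.png

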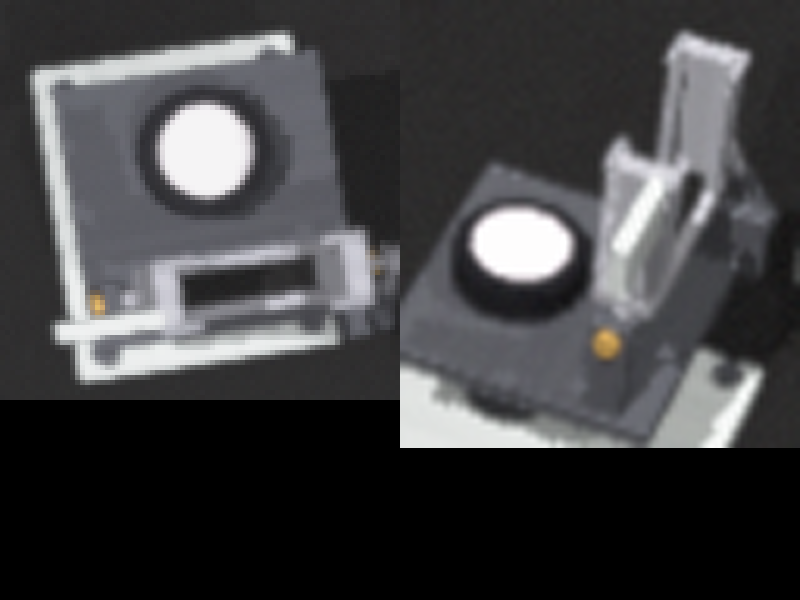

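Crop: small mount base corners in the top view at about (346,214), (398,207), (407,269) and (356,276). The flap uprights' tops are near (371,252) and (411,246) to (414,261) in the top view, and (385,183), (396,186) and (374,201) in the side view.

```bash
python3 - <<'E'
from h import *
t=cam("top");s=cam("side")
L=lambda x,y:(340+x/5-.5,200+y/5-.5)
S=lambda x,y:(340+(x-400)/6.25-.5,178+y/6.4-.5)
c=np.array([onz(t,L(*p),.012)[:2] for p in((32,70),(290,33),(337,345),(82,380))]);print(c)
ctr=c.mean(0); X=(c[0]+c[1]-c[2]-c[3]);Y=(c[0]+c[3]-c[1]-c[2]);
print(ctr,np.linalg.norm(X)/2,np.linalg.norm(Y)/2)
yx=np.arctan2(X[1],X[0]);yy=np.arctan2(-Y[0],Y[1]);print("yaw",yx,yy);y=(yx+yy)/2
R=np.array([[np.cos(y),-np.sin(y)],[np.sin(y),np.cos(y)]])
for n,a,b in(("far+x",L(358,230),S(683,35)),("far-x",L(370,305),S(748,48)),("near+x",L(155,262),S(612,145))):
    P,e=tri(t,a,s,b); print(n,P,e,"mount:",R.T@(P[:2]-ctr))
P,e=tri(t,(380.5,229.6),s,(358.9,215.6));print("sensor",P,e,R.T@(P[:2]-ctr))
# rack yaw
p=np.array([onz(t,u,.076)[:2] for u in((191.8,226.58),)])
q=[onz(t,(155.3,223.7),.062),onz(t,(230,229.55),.092)];print("plates",p,q,"rack yaw",np.arctan2(-(q[0]-q[1])[0],(q[0]-q[1])[1]))
E=0
# filter in side: predicted top centre
print(proj(s,[[p[0][0],p[0][1],.076]]))
for lo in (180,210):
  g=s["img"][310:370,235:275].min(2);n,l,st,cc=cv2.connectedComponentsWithStats((g>lo).astype(np.uint8));print([(st[i],cc[i]+[235,310]) for i in range(1,n) if st[i,4]>20])
E
```

```text
[[ 0.58743181 -0.12567248]
 [ 0.59876341 -0.22480959]
 [ 0.4793827  -0.23811106]
 [ 0.46925836 -0.14072111]]
[ 0.53370907 -0.18232856] 0.11961992595272865 0.09884741332106295
yaw 0.11877986141995912 0.10874481927814028
far+x [ 0.51890137 -0.21773792  0.1562935 ] 0.0020099341635645175 mount: [-0.01873155 -0.03349955]
far-x [ 0.49613302 -0.21931688  0.16031019] 4.2158514183686214e-05 mount: [-0.04153196 -0.03248371]
near+x [ 0.51062358 -0.15248872  0.16300329] 0.0023225496139959575 mount: [-0.01954893  0.03226756]
sensor [ 0.55052329 -0.1808159   0.08037902] 0.0005535045067158981 [ 0.01687724 -0.00040582]
plates [[0.56641913 0.15165103]] [array([0.5748603 , 0.22310763, 0.062     ]), array([0.55796154, 0.0802632 , 0.092     ])] rack yaw -0.11775457200812982
[[253.94549005 327.2029449 ]]
[(array([  8,   8,  23,  22, 147], dtype=int32), array([253.65986395, 328.0952381 ]))]
[(array([  8,   8,  23,  21, 127], dtype=int32), array([253.7007874 , 327.97637795]))]
```

Units first: shifts go in shares of 400 mm and turns go in shares of pi rad. So 0.12 rad / 3.1416 = 0.0382.

```bash
python3 -m handwheel '[0, 0, 0, 0.0382, 0, 0, 0, 0.0382, 0, 0, 0, 0.0382, 0, 0, 0, 0.0382, 0, 0, 0, 0.0382]' 0.05 30 >/dev/null; python3 -m handwheel '[0, 0, 0, 0.0382, 0, 0, 0, 0.0382, 0, 0, 0, 0.0382, 0, 0, 0, 0.0382, 0, 0, 0, 0.0382]' >/dev/null;  python3 -m handwheel '[0, 0, 0, 0.0382, 0, 0, 0, 0.0382, 0, 0, 0, 0.0067, 0, 0, 0, 0, 0, 0, 0, 0]'
cat >> h.py <<'E'
from scipy.spatial.transform import Rotation as Ro
def togo(P,yaw):
    s=readout.get_state();q=s["ee_rot"];R=Ro.from_quat([*q[1:],q[0]]).as_matrix()
    ty=np.arctan2(R[1,1],R[0,1]);print("t",round(s["clock"],2),"pos",s["position"].round(4),"F",s["contact_force"].round(2),"w",round(s["width"],4),"grip",round(s["gripper_force"],1))
    print("tool delta",(R.T@(np.array(P)-s["position"])).round(4),"turn",round(-((yaw-ty+np.pi/2)%np.pi-np.pi/2),4),"tilt",R[:2,2].round(4))
E
python3 -c "
from h import *
togo([.5664,.1517,.15],-.1178)"
```

```text
clock: 1.55
position: [0.1293, 0.5603, 0.2533]
ee_rot: [0.0, 0.746, 0.665, -0.0]
contact_force: [0.2, -0.2, 0.8]
width: 0.0504
gripper_force: 0.0
t 1.55 pos [0.1293 0.5603 0.2533] F [ 0.23 -0.15  0.84] w 0.0504 grip 0.0
tool delta [-0.3559  0.481   0.1033] turn 0.0032 tilt [-0. -0.]
```

In the tool's units: 0.032 m / 0.4 = 0.08, -0.0237 m / 0.4 = -0.0593, 0.003 rad / 3.1416 = 0.001.

```bash
python3 -m handwheel '[-0.0593, 0.08, 0, 0.001, -0.0593, 0.08, 0, 0, -0.0593, 0.08, 0, 0, -0.0593, 0.08, 0, 0, -0.0593, 0.08, 0, 0]' >/dev/null; python3 -m handwheel '[-0.0593, 0.08, 0, 0, -0.0593, 0.08, 0, 0, -0.0593, 0.08, 0, 0, -0.0593, 0.08, 0, 0, -0.0593, 0.08, 0, 0]' >/dev/null; python3 -m handwheel '[-0.0593, 0.08, 0, 0, -0.0593, 0.08, 0, 0, -0.0593, 0.08, 0, 0, -0.0593, 0.08, 0, 0, -0.0593, 0.08, 0, 0]' >/dev/null; python3 -m handwheel '[0, 0, 0, 0, 0, 0, 0, 0]'
python3 -c "
from h import *
togo([.5664,.1517,.078],-.1178)"
```

```text
clock: 2.97
position: [0.5647, 0.1483, 0.2527]
ee_rot: [-0.0, 0.749, 0.663, -0.0]
contact_force: [-0.2, 1.1, 0.3]
width: 0.05
gripper_force: 0.0
t 2.97 pos [0.5647 0.1483 0.2527] F [-0.16  1.11  0.32] w 0.05 grip 0.0
tool delta [0.0036 0.0013 0.1747] turn -0.0042 tilt [-0.0006  0.    ]
```

In the tool's units: 0.03 m / 0.4 = 0.075, 0.025 m / 0.4 = 0.0625, -0.004 rad / 3.1416 = -0.0013.

```bash
python3 -m handwheel '[0.009, 0.0033, 0.075, -0.0013, 0, 0, 0.075, 0, 0, 0, 0.075, 0, 0, 0, 0.0625, 0, 0, 0, 0.05, 0]' >/dev/null; python3 -m handwheel '[0, 0, 0.0375, 0, 0, 0, 0.0363, 0, 0, 0, 0.025, 0, 0, 0, 0, 0, 0, 0, 0, 0]'
python3 - <<'E'
from h import *
togo([.5664,.1517,.078],-.1178)
s=cam("side")["img"][250:400,180:380,::-1];t=cam("top")["img"][150:300,120:320,::-1]
cv2.imwrite("pics/g1.png",np.hstack([cv2.resize(x,(400,300),interpolation=cv2.INTER_CUBIC) for x in(s,t)]))
E
```

```text
clock: 3.8
position: [0.5645, 0.1541, 0.0788]
ee_rot: [-0.0, 0.746, 0.665, -0.0]
contact_force: [0.0, -0.3, 1.2]
width: 0.0498
gripper_force: 0.0
t 3.8 pos [0.5645 0.1541 0.0788] F [ 0.03 -0.28  1.16] w 0.0498 grip 0.0
tool delta [-0.0022  0.0022  0.0008] turn 0.0032 tilt [-0.0008  0.0002]
```

View pics/g1.png

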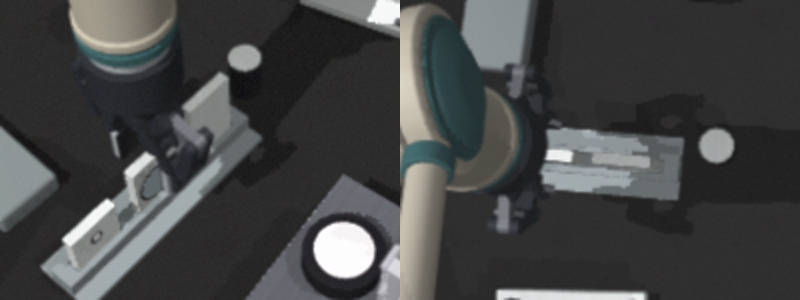

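The fingers straddle the middle plate, with the finger tips at crop (190,140) and (120,143). I'll correct about 2 mm and close.

In the tool's units: -0.0022 m / 0.4 = -0.0055, 0.0008 m / 0.4 = 0.002, 0.003 rad / 3.1416 = 0.001.

```bash
python3 -m handwheel '[-0.0055, 0.0055, 0.002, 0.001, 0, 0, 0, 0, 0, 0, 0, 0, 0, 0, 0, 0, 0, 0, 0, 0]' >/dev/null
python3 -c "
from h import *
togo([.5664,.1517,.078],-.1178)"
python3 -m handwheel '[0, 0, 0, 0, 0, 0, 0, 0, 0, 0, 0, 0, 0, 0, 0, 0, 0, 0, 0, 0]' 0.0 30 >/dev/null; python3 -m handwheel '[0, 0, 0, 0, 0, 0, 0, 0, 0, 0, 0, 0, 0, 0, 0, 0, 0, 0, 0, 0]' 
python3 -c "
from h import *
togo([.5664,.1517,.078],-.1178)"
```

```text
t 4.32 pos [0.5672 0.1509 0.0782] F [ 0.36 -0.45  0.39] w 0.05 grip 0.0
tool delta [ 0.0007 -0.0008  0.0002] turn -0.0014 tilt [0.0004 0.0002]
clock: 5.15
position: [0.5671, 0.151, 0.0781]
ee_rot: [-0.0, 0.748, 0.664, 0.0]
contact_force: [-0.6, -0.9, 1.4]
width: 0.009
gripper_force: 31.3
t 5.15 pos [0.5671 0.151  0.0781] F [-0.63 -0.92  1.43] w 0.009 grip 31.3
tool delta [ 0.0006 -0.0008  0.0001] turn -0.0012 tilt [0.0001 0.0001]
```

In the tool's units: -0.03 m / 0.4 = -0.075, -0.02 m / 0.4 = -0.05.

```bash
python3 -m handwheel '[0, 0, -0.02, 0, 0, 0, -0.03, 0, 0, 0, -0.05, 0, 0, 0, -0.075, 0, 0, 0, -0.075, 0]' >/dev/null; python3 -m handwheel '[0, 0, -0.075, 0, 0, 0, -0.075, 0, 0, 0, -0.075, 0, 0, 0, 0, 0, 0, 0, 0, 0]'
python3 -c "
from h import *
togo([.5039,-.1857,.268],.114)"
```

```text
clock: 5.98
position: [0.568, 0.1511, 0.2706]
ee_rot: [0.001, 0.748, 0.664, 0.002]
contact_force: [-0.5, -0.3, -0.4]
width: 0.0093
gripper_force: 31.2
t 5.98 pos [0.568  0.1511 0.2706] F [-0.46 -0.28 -0.37] w 0.0093 grip 31.2
tool delta [-0.342  -0.0236  0.002 ] turn -0.233 tilt [0.0052 0.0008]
```

In the tool's units: -0.032 m / 0.4 = -0.08, -0.02 m / 0.4 = -0.05.

```bash
python3 -m handwheel '[-0.05, -0.0035, 0, 0, -0.08, -0.0055, 0, 0, -0.08, -0.0055, 0, 0, -0.08, -0.0055, 0, 0, -0.08, -0.0055, 0, 0]' >/dev/null; python3 -m handwheel '[-0.08, -0.0055, 0, 0, -0.08, -0.0055, 0, 0, -0.08, -0.0055, 0, 0, -0.08, -0.0055, 0, 0, -0.08, -0.0055, 0, 0]' >/dev/null;  python3 -m handwheel '[-0.08, -0.0055, 0, 0, 0, 0, 0, -0.0255, 0, 0, 0, -0.0255, 0, 0, 0, -0.0232, 0, 0, 0, 0]' >/dev/null; python3 -m handwheel '[0, 0, 0, 0, 0, 0, 0, 0]'
python3 - <<'E'
from h import *
togo([.5039,-.1857,.268],.114)
s=cam("side");t=cam("top")
cv2.imwrite("pics/side_h.png",s["img"][:,:,::-1])
a=s["img"][90:240,300:500,::-1];b=t["img"][180:330,290:490,::-1]
cv2.imwrite("pics/g2.png",np.hstack([cv2.resize(x,(400,300),interpolation=cv2.INTER_CUBIC) for x in(a,b)]))
E
```

```text
clock: 7.4
position: [0.503, -0.1835, 0.2672]
ee_rot: [-0.001, 0.666, 0.746, -0.0]
contact_force: [0.0, 0.3, -1.5]
width: 0.0095
gripper_force: 31.1
t 7.4 pos [ 0.503  -0.1835  0.2672] F [ 0.05  0.32 -1.49] w 0.0095 grip 31.1
tool delta [-0.0023  0.0006 -0.0008] turn -0.0013 tilt [-0.0015  0.0008]
```

View pics/g2.png

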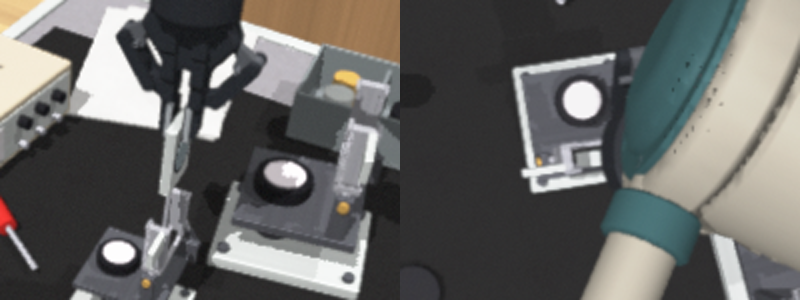

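The filter hangs in the grip over the small mount: side crop (175,155), or full pixel (387,168). The arm hides the top view. Next, an overlay of predicted corners in the side view.

```bash
python3 - <<'E'
from h import *
s=cam("side")
st=readout.get_state();q=st["ee_rot"];R=Ro.from_quat([*q[1:],q[0]]).as_matrix();p=st["position"]
ct=p+R@[.0006,0,0.0719]
f=[ct+R[:,1]*a*.005+R[:,0]*b*.025+[0,0,z] for z in(0,.07) for a,b in((1,1),(1,-1),(-1,-1),(-1,1))]
y=.114;M=np.array([[np.cos(y),-np.sin(y)],[np.sin(y),np.cos(y)]]);c=np.array([.5337,-.1823])
def mp(x,yy,z): return [*(c+M@[x,yy]),z]
r=[mp(-.03+a*.01,b*.034,.160) for a,b in((1,1),(1,-1),(-1,-1),(-1,1))]+[mp(-.039,.034+d,z) for z in(.16,.14) for d in(0,.03)]
x0,y0,k=350,135,8
im=cv2.resize(s["img"][y0:y0+75,x0:x0+60,::-1],None,fx=k,fy=k,interpolation=cv2.INTER_CUBIC)
for P,col in((f,(0,0,255)),(r,(0,255,0))):
    for u in proj(s,P): cv2.circle(im,tuple(int(v) for v in ((u+.5-[x0,y0])*k)),3,col,-1)
cv2.imwrite("pics/g3.png",im)
E
```

```text
(no output)
```

View pics/g3.png

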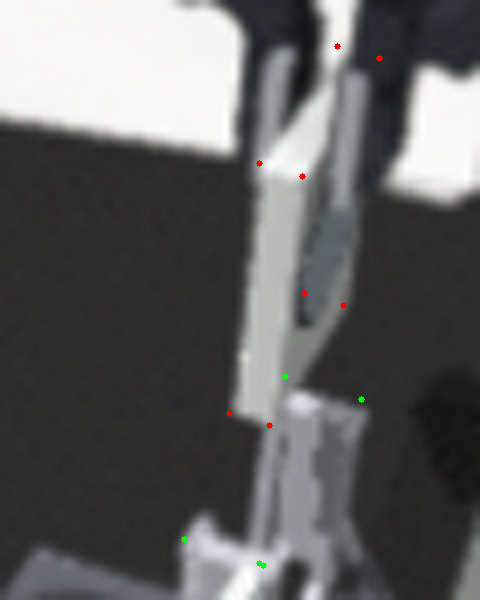

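Overlay: the filter sits within about 1 px of the prediction. The bottom near corners are at (236,415) and (275,425), drawn 6 display px to the left. The rim looks close to z≈0.16. I'll align and reduce the grip before descending.

In the tool's units: -0.002 m / 0.4 = -0.005, 0.0006 m / 0.4 = 0.0015, -0.0013 rad / 3.1416 = -0.0004.

```bash
python3 -m handwheel '[-0.005, 0.0015, 0, -0.0004, 0, 0, 0, 0, 0, 0, 0, 0, 0, 0, 0, 0, 0, 0, 0, 0]' - 22 >/dev/null; python3 - <<'E'
from h import *
y=.114;M=np.array([[np.cos(y),-np.sin(y)],[np.sin(y),np.cos(y)]]);c=np.array([.5337,-.1823])
togo([.5039,-.1857,.268],.114)
s=cam("side");t=cam("top")
def cen(d,x,y,w,h):
    g=(d["img"][y:y+h,x:x+w].min(2)>200).astype(np.uint8);n,l,st,cc=cv2.connectedComponentsWithStats(g)
    return [cc[i]+[x,y] for i in range(1,n) if st[i,4]>100]
print("sensor seen side",cen(s,345,205,25,20),"pred",[proj(s,[[*(c+M@[.017,0]),z]]) for z in(.0765,.0804,.0835)])
st=readout.get_state();q=st["ee_rot"];R=Ro.from_quat([*q[1:],q[0]]).as_matrix();ct=st["position"]+R@[.0006,0,0.0719]
b=[ct+R[:,1]*a*.005+R[:,0]*.025*-1 for a in(1,-1)];print("near bottom pred",proj(s,b),(np.array(b)).round(4))
g=s["img"].min(2)
for r in(175,180): print(r,g[r,374:392])
E
```

```text
t 7.97 pos [ 0.5043 -0.1858  0.268 ] F [ 0.73  0.46 -0.19] w 0.0091 grip 31.1
tool delta [ 0.0001 -0.0003  0.    ] turn 0.0012 tilt [0.0001 0.0001]
sensor seen side [array([358.9453125, 215.5703125])] pred [array([[358.50927826, 217.06387131]]), array([[358.63366495, 215.69530631]]), array([[358.73300182, 214.60189987]])]
near bottom pred [[387.65791285 170.29531149]
 [392.58960428 171.76586394]] [[ 0.512  -0.2094  0.1961]
 [ 0.5021 -0.2106  0.1961]]
175 [ 46  42  42  44  45  54 107 180 184 185 183 177 133 121 118 122 117  90]
180 [ 45  43  42  45  47  79 180 185 185 185 180 137 129 120  79  46  46  41]
```

In the tool's units: 0.01 m / 0.4 = 0.025, 0.006 m / 0.4 = 0.015.

```bash
python3 -m handwheel '[0, 0, 0.025, 0, 0, 0, 0.025, 0, 0, 0, 0.015, 0, 0, 0, 0, 0, 0, 0, 0, 0]' >/dev/null; python3 -c "
from h import *
togo([.5041,-.1857,.22],.114)"; for i in 1; do :; done; python3 -m handwheel '[0, 0, 0.0038, 0, 0, 0, 0.0038, 0, 0, 0, 0, 0]' 0.0 20| grep -E "posi|contact"; python3 -m handwheel '[0, 0, 0.0038, 0, 0, 0, 0.0038, 0, 0, 0, 0, 0]' | grep -E "posi|contact";python3 -m handwheel '[0, 0, 0.0038, 0, 0, 0, 0.0038, 0, 0, 0, 0, 0]' | grep -E "posi|contact|forc"
```

```text
t 8.48 pos [ 0.5038 -0.1856  0.241 ] F [ 0.1   0.23 -0.63] w 0.0096 grip 31.1
tool delta [-0.0002  0.0003  0.021 ] turn 0.0013 tilt [-0.0017  0.001 ]
position: [0.5043, -0.1858, 0.239]
contact_force: [-0.7, 0.6, -0.9]
position: [0.5041, -0.1857, 0.2357]
contact_force: [0.0, 0.7, 0.0]
position: [0.5041, -0.1857, 0.2326]
contact_force: [-0.0, 0.3, -1.5]
gripper_force: 31.1
```

In the tool's units: 0.001 m / 0.4 = 0.0025.

```bash
python3 -m handwheel '[0, 0, 0.0025, 0, 0, 0, 0.0025, 0, 0, 0, 0, 0]' | grep -E "posi|contact"; python3 -m handwheel '[0, 0, 0.0025, 0, 0, 0, 0.0025, 0, 0, 0, 0, 0]' | grep -E "posi|contact";python3 -m handwheel '[0, 0, 0.0025, 0, 0, 0, 0.0025, 0, 0, 0, 0, 0]' | grep -E "posi|contact|forc"
```

```text
position: [0.5042, -0.1857, 0.2307]
contact_force: [-0.6, -0.6, -0.7]
position: [0.5042, -0.1857, 0.2288]
contact_force: [-0.0, 0.1, -0.3]
position: [0.5042, -0.1858, 0.2268]
contact_force: [-0.0, -0.4, 0.1]
gripper_force: 31.1
```

In the tool's units: 0.001 m / 0.4 = 0.0025.

```bash
python3 -m handwheel '[0, 0, 0.0025, 0, 0, 0, 0.0025, 0, 0, 0, 0, 0]' | grep -E "posi|contact"; python3 -m handwheel '[0, 0, 0.0025, 0, 0, 0, 0.0025, 0, 0, 0, 0, 0]' | grep -E "posi|contact|forc"
```

```text
position: [0.5042, -0.1858, 0.2247]
contact_force: [1.1, -0.8, -0.8]
position: [0.5042, -0.1858, 0.2228]
contact_force: [-0.0, 0.5, -1.0]
gripper_force: 31.1
```

In the tool's units: 0.001 m / 0.4 = 0.0025.

```bash
for k in 1; do :; done; python3 -m handwheel '[0, 0, 0.0025, 0, 0, 0, 0.0025, 0, 0, 0, 0, 0]' | grep -E "posi|contact"; python3 -m handwheel '[0, 0, 0.0025, 0, 0, 0, 0.0025, 0, 0, 0, 0, 0]' | grep -E "posi|contact|forc"; python3 -m handwheel '[0, 0, 0.0025, 0, 0, 0, 0.0025, 0, 0, 0, 0, 0]' | grep -E "posi|contact|forc"; python3 - <<'E'
from h import *
s=cam("side")
im=cv2.resize(s["img"][150:240,345:420,::-1],None,fx=6,fy=6,interpolation=cv2.INTER_CUBIC)
cv2.imwrite("pics/g4.png",im)
E
```

```text
position: [0.5042, -0.1858, 0.2208]
contact_force: [0.5, -0.7, -0.7]
position: [0.5042, -0.1858, 0.2188]
contact_force: [0.5, -0.2, -1.6]
gripper_force: 31.1
position: [0.5042, -0.1858, 0.2168]
contact_force: [0.0, -0.1, -0.3]
gripper_force: 31.1
```

View pics/g4.png

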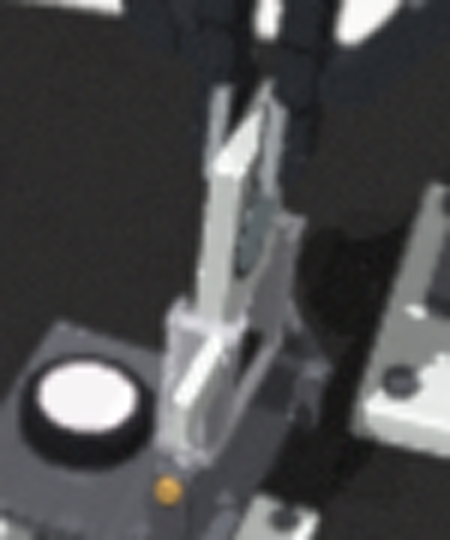

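The filter has entered the mouth: its edge passes behind the near upright's top at (205,320). Carrying on down.

In the tool's units: 0.0015 m / 0.4 = 0.0038, 0.001 m / 0.4 = 0.0025.

```bash
python3 -m handwheel '[0, 0, 0.0038, 0, 0, 0, 0.0038, 0, 0, 0, 0.0025, 0, 0, 0, 0, 0]' | grep -E "posi|contact"; python3 -m handwheel '[0, 0, 0.0038, 0, 0, 0, 0.0038, 0, 0, 0, 0.0025, 0, 0, 0, 0, 0]' | grep -E "posi|contact"
```

```text
position: [0.5041, -0.1858, 0.2127]
contact_force: [0.1, -0.9, -1.5]
position: [0.5042, -0.1858, 0.2087]
contact_force: [1.0, -0.5, -1.1]
```

In the tool's units: 0.0015 m / 0.4 = 0.0038, 0.001 m / 0.4 = 0.0025.

```bash
python3 -m handwheel '[0, 0, 0.0038, 0, 0, 0, 0.0038, 0, 0, 0, 0.0025, 0, 0, 0, 0, 0]' | grep -E "posi|contact"; python3 -m handwheel '[0, 0, 0.0038, 0, 0, 0, 0.0038, 0, 0, 0, 0, 0, 0, 0, 0, 0]' | grep -E "posi|contact"
```

```text
position: [0.5041, -0.1858, 0.2047]
contact_force: [0.4, -0.0, -1.3]
position: [0.5042, -0.1858, 0.2018]
contact_force: [-0.0, -1.2, 0.2]
```

In the tool's units: 0.001 m / 0.4 = 0.0025.

```bash
python3 -m handwheel '[0, 0, 0.0025, 0, 0, 0, 0.0025, 0, 0, 0, 0.0025, 0, 0, 0, 0, 0]' | grep -E "posi|contact"; python3 -m handwheel '[0, 0, 0.0025, 0, 0, 0, 0.0025, 0, 0, 0, 0, 0, 0, 0, 0, 0]' | grep -E "posi|contact"
```

```text
position: [0.5042, -0.1858, 0.1987]
contact_force: [0.3, -0.1, -0.5]
position: [0.5042, -0.1858, 0.1969]
contact_force: [0.5, -0.0, -1.5]
```

In the tool's units: 0.001 m / 0.4 = 0.0025.

```bash
python3 -m handwheel '[0, 0, 0.0025, 0, 0, 0, 0.0025, 0, 0, 0, 0, 0, 0, 0, 0, 0]' | grep -E "posi|contact"; python3 -m handwheel '[0, 0, 0.0025, 0, 0, 0, 0, 0, 0, 0, 0, 0]' | grep -E "posi|contact"
```

```text
position: [0.5042, -0.1858, 0.1949]
contact_force: [-0.4, -0.9, -0.5]
position: [0.5042, -0.1858, 0.1939]
contact_force: [0.9, 0.3, -0.8]
```

In the tool's units: 0.001 m / 0.4 = 0.0025.

```bash
python3 -m handwheel '[0, 0, 0.0025, 0, 0, 0, 0, 0, 0, 0, 0, 0]' | grep -E "posi|contact"; python3 -m handwheel '[0, 0, 0.0025, 0, 0, 0, 0, 0, 0, 0, 0, 0]' | grep -E "posi|contact"
```

```text
position: [0.5042, -0.1858, 0.1929]
contact_force: [0.1, -0.8, -1.0]
position: [0.5042, -0.1858, 0.1919]
contact_force: [-0.6, -0.6, -1.3]
```

In the tool's units: 0.001 m / 0.4 = 0.0025.

```bash
python3 -m handwheel '[0, 0, 0.0025, 0, 0, 0, 0, 0, 0, 0, 0, 0]' | grep -E "posi|contact"; python3 -m handwheel '[0, 0, 0.0025, 0, 0, 0, 0, 0, 0, 0, 0, 0]' | grep -E "posi|contact"
```

```text
position: [0.5042, -0.1857, 0.1909]
contact_force: [-0.0, -0.6, -0.2]
position: [0.5042, -0.1858, 0.1899]
contact_force: [-0.6, -0.2, -0.5]
```

In the tool's units: 0.001 m / 0.4 = 0.0025.

```bash
python3 -m handwheel '[0, 0, 0.0025, 0, 0, 0, 0, 0, 0, 0, 0, 0]' | grep -E "posi|contact"; python3 -m handwheel '[0, 0, 0.0025, 0, 0, 0, 0, 0, 0, 0, 0, 0]' | grep -E "posi|contact"
```

```text
position: [0.5042, -0.1858, 0.1889]
contact_force: [0.7, -0.1, -0.3]
position: [0.5042, -0.1858, 0.1879]
contact_force: [-0.5, -0.5, -1.0]
```

In the tool's units: 0.001 m / 0.4 = 0.0025.

```bash
python3 -m handwheel '[0, 0, 0.0025, 0, 0, 0, 0, 0, 0, 0, 0, 0]' | grep -E "posi|contact"
```

```text
position: [0.5042, -0.1858, 0.1869]
contact_force: [-0.2, -0.1, 1.0]
```

In the tool's units: 0.0005 m / 0.4 = 0.0013.

```bash
python3 -m handwheel '[0, 0, 0.0013, 0, 0, 0, 0, 0, 0, 0, 0, 0]' | grep -E "posi|contact"; python3 -m handwheel '[0, 0, 0, 0]' | grep -E "contact";python3 -m handwheel '[0, 0, 0, 0]' | grep -E "contact"
```

```text
position: [0.5043, -0.1858, 0.1864]
contact_force: [0.6, -0.1, -1.0]
contact_force: [0.7, -0.8, -1.4]
contact_force: [0.5, -0.8, -0.0]
```

In the tool's units: 0.0005 m / 0.4 = 0.0013.

```bash
python3 -m handwheel '[0, 0, 0.0013, 0, 0, 0, 0, 0, 0, 0, 0, 0]' | grep -E "posi|contact"; python3 -m handwheel '[0, 0, 0, 0]' | grep -E "contact";python3 -m handwheel '[0, 0, 0, 0]' | grep -E "contact"
```

```text
position: [0.5042, -0.1858, 0.1859]
contact_force: [-0.5, -0.0, -0.8]
contact_force: [-0.3, -0.1, -0.6]
contact_force: [0.2, 0.0, -0.0]
```

In the tool's units: 0.001 m / 0.4 = 0.0025.

```bash
python3 -m handwheel '[0, 0, 0.0025, 0, 0, 0, 0, 0, 0, 0, 0, 0]' | grep -E "posi|contact"; python3 -m handwheel '[0, 0, 0, 0]' | grep -E "contact"
```

```text
position: [0.5042, -0.1858, 0.1849]
contact_force: [-0.2, -0.0, -0.0]
contact_force: [1.2, 0.1, -0.5]
```

In the tool's units: 0.001 m / 0.4 = 0.0025.

```bash
python3 -m handwheel '[0, 0, 0.0025, 0, 0, 0, 0, 0, 0, 0, 0, 0]' | grep -E "posi|contact"; python3 -m handwheel '[0, 0, 0, 0]' | grep -E "contact"
```

```text
position: [0.5042, -0.1858, 0.1839]
contact_force: [0.4, -0.3, 0.3]
contact_force: [0.3, -0.4, -0.7]
```

In the tool's units: 0.0005 m / 0.4 = 0.0013.

```bash
python3 -m handwheel '[0, 0, 0.0013, 0, 0, 0, 0, 0, 0, 0, 0, 0]' | grep -E "posi|contact"; python3 -m handwheel '[0, 0, 0, 0]' | grep -E "contact"
```

```text
position: [0.5043, -0.1857, 0.1835]
contact_force: [-0.0, -1.1, 0.2]
contact_force: [-0.1, -0.7, -0.8]
```

In the tool's units: 0.001 m / 0.4 = 0.0025.

```bash
python3 -m handwheel '[0, 0, 0.0025, 0, 0, 0, 0, 0, 0, 0, 0, 0]' | grep -E "posi|contact"; python3 -m handwheel '[0, 0, 0, 0]' | grep -E "contact"
```

```text
position: [0.5042, -0.1858, 0.1824]
contact_force: [-0.1, -0.7, -1.3]
contact_force: [0.1, -0.8, -0.8]
```

In the tool's units: 0.001 m / 0.4 = 0.0025.

```bash
python3 -m handwheel '[0, 0, 0.0025, 0, 0, 0, 0, 0, 0, 0, 0, 0]' | grep -E "posi|contact"; python3 -m handwheel '[0, 0, 0, 0]' | grep -E "contact"
```

```text
position: [0.5043, -0.1858, 0.1817]
contact_force: [-1.2, -0.2, 1.1]
contact_force: [0.0, 0.7, 0.9]
```

In the tool's units: 0.0005 m / 0.4 = 0.0013.

```bash
python3 -m handwheel '[0, 0, 0.0013, 0, 0, 0, 0, 0, 0, 0, 0, 0]' | grep -E "posi|contact"; python3 -m handwheel '[0, 0, 0, 0]' | grep -E "contact"
```

```text
position: [0.5044, -0.1858, 0.1812]
contact_force: [-0.6, -0.5, 2.5]
contact_force: [-0.2, -0.4, 2.0]
```

Contact with the pad is at TCP z≈0.1822, so h≈13 mm, and the force is about 3 N. I'll ease off half a millimetre, then release.

Units first: shifts go in shares of 400 mm and turns go in shares of pi rad. So -0.0005 m / 0.4 = -0.0013.

```bash
python3 -m handwheel '[0, 0, -0.0013, 0, 0, 0, 0, 0, 0, 0, 0, 0]' | grep -E "posi|contact"; python3 -m handwheel '[0, 0, 0, 0, 0, 0, 0, 0, 0, 0, 0, 0, 0, 0, 0, 0, 0, 0, 0, 0]' 0.03 20;python3 -m handwheel '[0, 0, 0, 0, 0, 0, 0, 0, 0, 0, 0, 0]'
```

```text
position: [0.5044, -0.1858, 0.1815]
contact_force: [-0.2, -1.2, 0.8]
clock: 19.12
position: [0.5042, -0.1857, 0.1813]
ee_rot: [-0.0, 0.665, 0.747, 0.0]
contact_force: [1.1, -0.4, 0.4]
width: 0.0303
gripper_force: 0.0
clock: 19.37
position: [0.5043, -0.1858, 0.1815]
ee_rot: [-0.0, 0.665, 0.747, 0.0]
contact_force: [-0.3, 0.3, 0.3]
width: 0.03
gripper_force: 0.0
```

In the tool's units: -0.02 m / 0.4 = -0.05, -0.008 m / 0.4 = -0.02.

```bash
python3 -m handwheel '[0, 0, -0.01, 0, 0, 0, -0.02, 0, 0, 0, -0.05, 0, 0, 0, -0.05, 0, 0, 0, -0.05, 0]' >/dev/null; python3 -m handwheel '[0, 0, 0, 0, 0, 0, 0, 0]' | grep -E "posi|contact"; python3 - <<'E'
from h import *
y=.114;M=np.array([[np.cos(y),-np.sin(y)],[np.sin(y),np.cos(y)]]);c=np.array([.5337,-.1823])
s=cam("side");t0=dict(cam("top"))
L=lambda x,y:(340+x/5-.5,200+y/5-.5)
for P in((55,322),(58,342),(165,330)):print("tab",M.T@(onz(t0,L(*P),.152)[:2]-c))
w=c+M@[-.0655,.050];print("pre-push",w)
togo([*w,.165],.114)
im=cv2.resize(s["img"][150:240,345:420,::-1],None,fx=6,fy=6,interpolation=cv2.INTER_CUBIC)
cv2.imwrite("pics/g5.png",im)
E
```

```text
position: [0.505, -0.1861, 0.2552]
contact_force: [0.3, 0.4, -1.0]
tab [-0.03264852  0.06539492]
tab [-0.0390155   0.06537842]
tab [-0.04016489  0.03137031]
pre-push [ 0.4629375  -0.14007539]
t 20.05 pos [ 0.5038 -0.1855  0.253 ] F [-0.29 -0.35 -0.71] w 0.0304 grip 0.0
tool delta [ 0.0498 -0.0353  0.0881] turn 0.0013 tilt [-0.0008  0.0006]
```

View pics/g5.png

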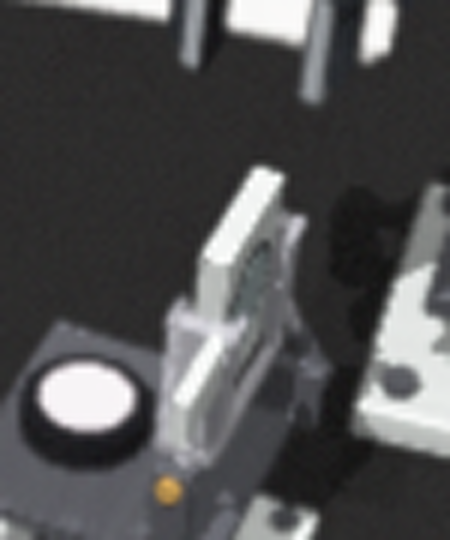

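The filter stands level in the upright flap, its top near corner at (205,262), and it is released. Next I move behind the tab, close the fingers and descend.

In the tool's units: 0.0166 m / 0.4 = 0.0415, -0.0118 m / 0.4 = -0.0295, 0.001 rad / 3.1416 = 0.0003.

```bash
python3 -m handwheel '[0.0415, -0.0295, 0, 0, 0.0415, -0.0295, 0, 0, 0.0415, -0.0295, 0, 0.0003, 0, 0, 0, 0, 0, 0, 0, 0]' 0.0 20 >/dev/null; python3 -m handwheel '[0, 0, 0.05, 0, 0, 0, 0.05, 0, 0, 0, 0.04, 0, 0, 0, 0, 0, 0, 0, 0, 0]' >/dev/null;  python3 -m handwheel '[0, 0, 0.03, 0, 0, 0, 0.025, 0, 0, 0, 0.025, 0, 0, 0, 0, 0, 0, 0, 0, 0]' | grep -E "contact|width"
python3 -c "
from h import *
togo([.4629,-.1401,.165],.114)"
```

```text
contact_force: [-0.0, -0.2, 0.2]
width: 0.0003
t 21.3 pos [ 0.4632 -0.1404  0.1652] F [-0.03 -0.24  0.21] w 0.0003 grip 0.0
tool delta [ 0.0003 -0.0003  0.0002] turn 0.0003 tilt [-0.0009  0.0005]
```

In the tool's units: 0.003 m / 0.4 = 0.0075, 0.002 m / 0.4 = 0.005.

```bash
python3 -m handwheel '[0, 0.0075, 0, 0, 0, 0.0075, 0, 0, 0, 0.005, 0, 0, 0, 0.0025, 0, 0, 0, 0, 0, 0]' | grep -E "posi|contact"; python3 -m handwheel '[0, 0.0025, 0, 0, 0, 0.0025, 0, 0, 0, 0.0025, 0, 0, 0, 0, 0, 0]' | grep -E "posi|contact"; python3 -m handwheel '[0, 0.0025, 0, 0, 0, 0.0025, 0, 0, 0, 0.0025, 0, 0, 0, 0, 0, 0]' | grep -E "posi|contact"
```

```text
position: [0.4728, -0.1394, 0.1657]
contact_force: [0.7, 0.1, 0.4]
position: [0.4753, -0.139, 0.1655]
contact_force: [0.4, 0.2, -0.6]
position: [0.4774, -0.1386, 0.1655]
contact_force: [-5.6, -0.8, 2.8]
```

In the tool's units: 0.001 m / 0.4 = 0.0025.

```bash
python3 -m handwheel '[0, 0.0025, 0, 0, 0, 0.0025, 0, 0, 0, 0.0025, 0, 0, 0, 0, 0, 0]' | grep -E "posi|contact"; python3 -m handwheel '[0, 0.0025, 0, 0, 0, 0.0025, 0, 0, 0, 0.0025, 0, 0, 0, 0, 0, 0]' | grep -E "posi|contact"
```

```text
position: [0.4816, -0.1382, 0.1656]
contact_force: [-3.7, -0.7, 3.8]
position: [0.4847, -0.1379, 0.1655]
contact_force: [-3.2, 0.4, 3.1]
```

In the tool's units: 0.0015 m / 0.4 = 0.0038.

```bash
python3 -m handwheel '[0, 0.0038, 0, 0, 0, 0.0038, 0, 0, 0, 0.0038, 0, 0, 0, 0.0038, 0, 0]' | grep -E "posi|contact"; python3 -m handwheel '[0, 0.0038, 0, 0, 0, 0.0038, 0, 0, 0, 0.0038, 0, 0, 0, 0.0038, 0, 0]' | grep -E "posi|contact"
```

```text
position: [0.4904, -0.1372, 0.1653]
contact_force: [-3.1, 0.1, 1.2]
position: [0.4961, -0.1365, 0.165]
contact_force: [-3.1, -1.0, -1.7]
```

In the tool's units: 0.0015 m / 0.4 = 0.0038.

```bash
python3 -m handwheel '[0, 0.0038, 0, 0, 0, 0.0038, 0, 0, 0, 0.0038, 0, 0]' | grep -E "posi|contact"; python3 -m handwheel '[0, 0.0025, 0, 0, 0, 0.0025, 0, 0, 0, 0.0025, 0, 0]' | grep -E "posi|contact"
```

```text
position: [0.501, -0.1361, 0.1655]
contact_force: [-2.0, 0.6, 0.0]
position: [0.5041, -0.1358, 0.1657]
contact_force: [-1.3, -0.2, 0.5]
```

Force is falling towards zero, so the snap point is near.

In the tool's units: 0.001 m / 0.4 = 0.0025.

```bash
python3 -m handwheel '[0, 0.0025, 0, 0, 0, 0.0025, 0, 0, 0, 0.0025, 0, 0, 0, 0, 0, 0]' | grep -E "posi|contact";  python3 -m handwheel '[0, 0.0025, 0, 0, 0, 0.0025, 0, 0, 0, 0.0025, 0, 0, 0, 0, 0, 0, 0, 0, 0, 0]' | grep -E "posi|contact"; python3 - <<'E'
from h import *
s=cam("side");print(s["img"][175:215:5,372:396:4].min(2))
im=cv2.resize(s["img"][140:260,320:440,::-1],None,fx=4,fy=4,interpolation=cv2.INTER_CUBIC)
cv2.imwrite("pics/g6.png",im)
E
```

```text
position: [0.5072, -0.1354, 0.1656]
contact_force: [-0.6, -0.3, 0.1]
position: [0.5099, -0.1351, 0.1655]
contact_force: [-0.5, 0.0, -0.8]
[[ 25  32  25  27  37  42]
 [ 40  40  29  39  38  40]
 [ 38  40  27  28  44  79]
 [ 41  40  51  44  32  47]
 [ 37  30  48  44  42  40]
 [ 42  30  39  39  62  52]
 [ 50  33 150  81 124  76]
 [ 43 103 143 114  61  67]]
```

View pics/g6.png

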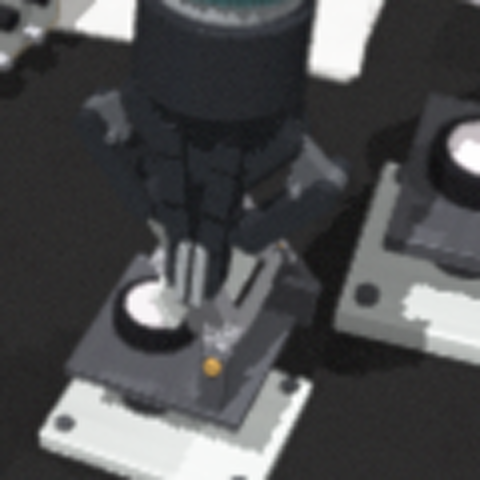

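The flap leans forward with the fingers behind it and the sensor is still visible at (155,300), so it isn't over yet. I'll wait and check by pixel counts.

```bash
cat > chk.py <<'E'
from h import *
s=cam("side")["img"];t=cam("top")["img"]
print("white sensor side",(s[208:224,349:369].min(2)>200).sum(),"top",(t[218:242,369:392].min(2)>200).sum());togo([.51,-.135,.25],.114)
E
python3 -m handwheel '[0, 0, 0, 0, 0, 0, 0, 0, 0, 0, 0, 0, 0, 0, 0, 0, 0, 0, 0, 0]' | grep contact; python3 chk.py; python3 -m handwheel '[0, 0, 0, 0, 0, 0, 0, 0, 0, 0, 0, 0, 0, 0, 0, 0, 0, 0, 0, 0]' | grep contact; python3 chk.py
```

```text
contact_force: [0.6, -0.0, -0.1]
white sensor side 70 top 0
t 25.53 pos [ 0.5096 -0.1351  0.1655] F [-1.41  0.42  1.18] w 0.0003 grip 0.1
tool delta [ 0.      0.0004 -0.0845] turn 0.0003 tilt [0.0001 0.0001]
contact_force: [-0.2, 0.2, 0.4]
white sensor side 70 top 0
t 26.05 pos [ 0.5096 -0.1351  0.1655] F [ 1.11 -0.24  0.78] w -0.0003 grip 0.1
tool delta [ 0.      0.0004 -0.0845] turn 0.0003 tilt [-0.      0.0001]
```

In the tool's units: 0.001 m / 0.4 = 0.0025.

```bash
python3 -m handwheel '[0, 0.0025, 0, 0, 0, 0.0025, 0, 0, 0, 0, 0, 0, 0, 0, 0, 0, 0, 0, 0, 0]' | grep contact; python3 chk.py; python3 -m handwheel '[0, 0, 0, 0, 0, 0, 0, 0, 0, 0, 0, 0, 0, 0, 0, 0, 0, 0, 0, 0]' | grep contact; python3 chk.py
```

```text
contact_force: [0.6, -0.1, 0.1]
white sensor side 64 top 0
t 26.57 pos [ 0.5116 -0.1348  0.1655] F [ 0.55 -0.75  0.01] w 0.0003 grip 0.0
tool delta [ 0.     -0.0016 -0.0845] turn 0.0003 tilt [0.0001 0.0001]
contact_force: [0.3, 0.5, 0.3]
white sensor side 33 top 0
t 27.08 pos [ 0.5115 -0.1348  0.1655] F [0.28 0.39 0.56] w 0.0 grip 0.0
tool delta [ 0.     -0.0015 -0.0845] turn 0.0002 tilt [0.     0.0001]
```

It's going over by itself, so the arm holds still.

```bash
python3 -m handwheel '[0, 0, 0, 0, 0, 0, 0, 0, 0, 0, 0, 0, 0, 0, 0, 0, 0, 0, 0, 0]' | grep contact; python3 chk.py; python3 -m handwheel '[0, 0, 0, 0, 0, 0, 0, 0, 0, 0, 0, 0, 0, 0, 0, 0, 0, 0, 0, 0]' | grep contact; python3 chk.py
```

```text
contact_force: [-0.2, 0.1, -0.4]
white sensor side 147 top 0
t 27.6 pos [ 0.5116 -0.1348  0.1655] F [0.53 0.37 0.14] w -0.0 grip 0.0
tool delta [ 0.     -0.0016 -0.0845] turn 0.0003 tilt [0.0001 0.0001]
contact_force: [-0.9, -0.1, -0.2]
white sensor side 148 top 0
t 28.12 pos [ 0.5115 -0.1348  0.1655] F [0.31 0.01 0.42] w -0.0001 grip 0.0
tool delta [ 0.     -0.0015 -0.0845] turn 0.0003 tilt [0.     0.0001]
```

In the tool's units: -0.03 m / 0.4 = -0.075, -0.02 m / 0.4 = -0.05.

```bash
python3 -m handwheel '[0, 0, -0.025, 0, 0, 0, -0.05, 0, 0, 0, -0.075, 0, 0, 0, -0.075, 0, 0, 0, -0.05, 0]' >/dev/null; python3 -m handwheel '[0, -0.075, 0, 0, 0, -0.075, 0, 0, 0.075, -0.075, 0, 0, 0.075, -0.075, 0, 0, 0.075, -0.075, 0, 0]' >/dev/null; python3 -m handwheel '[0.1, 0, 0, 0, 0.1, 0, 0, 0, 0.1, 0, 0, 0, 0, 0, 0, 0, 0, 0, 0, 0]' | grep -E "posi|contact"
python3 - <<'E'
from h import *
y=.114;M=np.array([[np.cos(y),-np.sin(y)],[np.sin(y),np.cos(y)]]);c=np.array([.5337,-.1823])
t=cam("top");g=t["img"].min(2)
def prof(ax,other,r):
    P=[[*(c+M@((v,other) if ax==0 else (other,v))),.103] for v in r]
    u=proj(t,P).astype(np.float32); return cv2.remap(g,u[:,0].copy().reshape(1,-1),u[:,1].copy().reshape(1,-1),cv2.INTER_LINEAR)[0]
r=np.arange(-.06,.0721,.004)
print((r*1000).astype(int))
for o in(-.021,0,.021):print("along x, y=",o,prof(0,o,r))
r=np.arange(-.05,.071,.004);print((r*1000).astype(int))
for o in(.032,.044,.048):print("along y, x=",o,prof(1,o,r))
r=np.arange(.046,.058,.001)
for o in(-.015,0.,.015):print("end",prof(0,o,r))
E
```

```text
position: [0.3398, 0.0572, 0.2764]
contact_force: [-0.4, -1.4, 0.2]
[-60 -55 -51 -47 -43 -39 -35 -31 -27 -23 -19 -15 -11  -7  -3   0   4   8
  12  16  20  24  28  32  36  40  44  48  52  56  60  64  68  72]
along x, y= -0.021 [ 46  97 231 119 101 106  86 159 176 202  83 201 220 214 214 206 214 210
 191 173 183 188 199 216 231 233 232 232 148  43  43  43  43  45]
along x, y= 0 [ 47 103 232 171 112 107  86 183 205 196  91 232 236 236 233 129 185 186
 186 185 185 186 186 185 128 225 231 231 144  43  42  43  42  42]
along x, y= 0.021 [ 47 105 237 186 110  86  79 180 162 192  80 198 200 202 201 201 203 198
 191 200 187 180 180 232 234 234 234 234 157  42  42  41  42  42]
[-50 -46 -41 -37 -33 -29 -25 -21 -17 -13  -9  -5  -1   2   6  10  14  18
  22  26  30  34  38  42  46  50  54  58  62  66  70]
along y, x= 0.032 [ 34  34  39  68  73  74  86 207 229 165 143 182 185 186 183 166 138 225
 231 166  93  92  93  92  91 115 211 102  43  46  47]
along y, x= 0.044 [ 46  46  46  68  67 111  91 219 233 234 233 230 230 232 231 230 228 233
 234 193 148 144 149 142  88 112 208 120  43  47  46]
along y, x= 0.048 [ 45  44  45  46  60 222 196 226 233 234 232 230 230 232 231 229 228 233
 233 210 214 212 212 217 197 209 219 122  45  47  47]
end [234 234 234 234 232 217 157 104  65  49  43  43  43]
end [231 231 231 230 218 195 144  92  64  46  43  42  42]
end [229 229 229 227 221 176 128  85  59  45  42  41  41]
```

```bash
python3 - <<'E'
from h import *
y=.114;M=np.array([[np.cos(y),-np.sin(y)],[np.sin(y),np.cos(y)]]);c=np.array([.5337,-.1823])
t=cam("top");s=cam("side")
for d in(t,s):
  g=d["img"].min(2)
  def prof(ax,o,r):
    u=proj(d,[[*(c+M@((v,o) if ax==0 else (o,v))),.103] for v in r]).astype(np.float32); return cv2.remap(g,u[:,0].copy().reshape(1,-1),u[:,1].copy().reshape(1,-1),cv2.INTER_LINEAR)[0]
  print("x -8..",prof(0,0,np.arange(-.008,.008,.001)),"x 28..",prof(0,0,np.arange(.028,.062,.001)))
  print("y -26..",prof(1,.017,np.arange(-.026,-.012,.001)),"y 12..",prof(1,.017,np.arange(.012,.026,.001)))
togo([0,0,0],0)
E
```

```text
x -8.. [237 237 236 235 233 195 151 131 130 159 176 184 185 186 186 185] x 28.. [186 186 185 184 185 183 181 152 128 117 149 210 225 231 231 231 231 231
 231 231 231 230 217 194 143  92  64  46  43  42  42  43  43  43]
y -26.. [204 204 204 198 189 168 145 121 124 145 165 182 184 185] y 12.. [185 185 185 182 177 164 159 167 182 198 202 204 202 202]
x -8.. [246 245 244 238 222 181 136 139 154 172 186 192 193 193 194 194] x 28.. [193 193 192 191 186 179 165 147 151 177 205 226 240 242 243 243 242 242
 243 242 237 229 182 132  92  63  48  44  42  42  42  43  44  45]
y -26.. [182 174 167 160 160 162 164 165 158 156 156 167 178 185] y 12.. [198 200 203 206 209 212 215 215 214 214 214 215 216 218]
t 29.52 pos [0.3408 0.0543 0.2759] F [-0.2  -0.17  0.51] w -0.0001 grip 0.0
tool delta [-0.0153 -0.3449  0.2757] turn 0.1132 tilt [ 0.0007 -0.0008]
```

```bash
python3 -m handwheel '[0, 0, 0, 0, 0, 0, 0, 0, 0, 0, 0, 0]' | grep contact; python3 -c "
from rig import ticket
print(ticket.sign_off())"
```

```text
contact_force: [-0.9, 0.1, -0.3]
the job is handed in; nothing more can be done
None
```

I've handed the job in: the filter is in the smallest mount's flap, and the flap was pushed over by its tab and sprang the rest of the way, lying flat over the sensor with the filter within about 1 mm of home in the pictures. The sign-off gave no verdict.

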